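# Clamp a jar in the ratchet jar vise and hold it

## Task

Turn the selector knob of the jar vise to the mark with two studs, then pump the vise's trigger (squeeze it towards the handle, let it spring back, and again) until the sprung pad of the sliding jaw presses the jar against the fixed jaw and is itself pushed in about halfway; never push the pad in nearly all the way, that would crack the glass. Finish while still squeezing the trigger, and keep holding it so, so that I can screw the lid tight; do not touch the jar or push the jaw by hand, and leave everything else on the shelf where it is.

Things in the scene. Friction and masses are not known exactly. Their poses are not given: they have to be found in the camera images.
- vise: Grey jar vise fixed on the shelf. Origin on the shelf surface under the middle of the squeezed grip; x runs along the vise to the jar and fixed jaw, z up. In mm in this frame: base plate 12 thick, x -70 to 300, y -45 to 45; ratchet housing x -42 to 48, y -22 to 22, top z 74, under handle and trigger; selector box x -23 to 47, y -150 to -80, top z 52. Jaws no higher than z 87.
- grip_mid (a point): Vise point x 0, y 0, z 135 mm: middle between the outer faces of handle and squeezed trigger, about 30 mm below their tops; squeeze along the vise's x. The handle is a fixed upright black bar, 12 mm thick (vise x -15 to -3), 24 mm wide, top z 166. With a gripper centred here, open beyond 62 mm to let the trigger go fully.
- trigger: Steel trigger, an upright bar 12 mm thick and 20 mm wide on the handle's +x side, hinged about the vise's y; origin = pivot at vise x 20, z 65 mm; top at z about 164. With the knob on two studs each full stroke (fully let go, squeezed to the stop) feeds the jaw 6 mm, the first 1 to 9 mm; on one or three studs it feeds nothing. A spring returns it.
- trigger_grip (a point): Outer face of the trigger 70 mm above its pivot: at vise x 31 mm let go, 15 mm squeezed to the stop (handle and trigger then measure 30 mm over their outer faces, 46 mm let go). The return spring gives 2.5 to 5 N here; pumping takes up to about 20 N.
- selector (a joint): Angle of the selector knob (rad), growing clockwise from above. Detents: 0 = one stud, 0.8 = two studs (the feed position), 1.6 = three studs; it stops at 0 and 1.6. It snaps into the nearest detent (up to about 0.1 N m).
- selector_grip (a point): On the knob's axis at grip height, 85 mm above the shelf. The grip bar is 44 mm long, 12 mm thick, from z 59 (top of the round foot, 44 mm across) to 96 mm, along this point's x axis, which ends in a small white pointer at +x and turns with the knob; at joint value 0 it is parallel to the vise's x axis.
- jaw: Sliding jaw, 84 mm wide, with a toothed bar running back into the housing. Origin at shelf level under the jaw block's middle; it slides along the vise's x from x 92 mm on; the free pad's front face is 39 mm ahead of the origin. Friction holds the jaw where it is when the trigger is let go.
- anvil: Fixed jaw at the vise's far end, with a shallow V of rubber faces towards the jar; the origin is at vise x 255 mm, z 12 mm, in the bottom of the V.
- jar: The closed glass jar standing on the vise's base plate between the jaws, 80 mm diameter, 120 mm high with its steel lid; origin at the centre of its underside.
- spare_jar: Bystander: a like jar standing on the shelf beside the vise; origin at the centre of its underside.
- funnel: Bystander: steel funnel standing mouth down, 96 mm wide, 90 mm high; origin at the centre of its underside.
- scoop: Bystander: yellow plastic scoop lying near the vise, 165 mm long, 28 mm high; origin under the middle of its bowl.
- saucer: Bystander: white saucer, 120 mm wide, 18 mm high; origin at the centre of its underside.
- salt_tin: Bystander: tin, 70 mm wide, 100 mm high; origin at the centre of its underside.
- spoon: Bystander: wooden spoon lying on the shelf; origin under its middle.
- lamp_switch (a joint): Toggle of the shelf lamp (rad), 0 as found; leave it alone.
- pad: The jaw's sprung black pad, a plate 70 mm wide and 10 mm thick, from z 20 to 76 mm, facing the jar; origin at its centre. It rides on two rods in front of the jaw block; an 18 mm gap behind it closes as it is pushed in.
- pad_press (a joint): How far the sprung pad is pushed into the jaw (m): 0 free, 0.018 all the way; it needs 1 N per mm. Up to about 5 mm come from sliding the jar on the plate before it meets the fixed jaw. Once the jar is held, each further full stroke pushes the pad in about 5 to 6 mm more.

How it is judged:
On the way, in this order (a step that is already met when the one before it is completed fails the run):
1. the selector is on two studs before the jaw has reached the jar (value of joint selector between 0.6 and 1 rad and value of joint pad_press below 0.001 m), for 0.2 s.
2. the pumped jaw presses the jar (value of joint pad_press above 0.0015 m and contact force between jar and pad above 1 N), for 0.1 s.
At the end, for the whole second after the job is handed in: Selector within 0.2 rad of two studs; pad pushed in 5 to 13 mm, pressing the upright (0.1 rad), resting jar with over 3 N; jar presses the fixed jaw with over 2 N; fingers still squeeze the trigger (over 2 N, at least 3 mm from its let-go place) (value of joint selector between 0.6 and 1 rad and value of joint pad_press between 0.005 and 0.013 m and contact force between jar and pad above 3 N and contact force between jar and anvil above 2 N and contact force between the fingers and trigger above 2 N and x of trigger_grip in the frame of vise below 0.028 m and angle between jar's own z axis and vertical below 0.1 rad and linear speed of jar below 0.02 m/s); the arm keeps its last pose, push and grip.
It fails at once if the pad is pushed in nearly all the way (over 15 mm): the glass cracks (value of joint pad_press above 0.015 m).
It fails at once if the robot pushes the sliding jaw by hand (over 2 N) (contact force between any of the fingers, the arm and jaw above 2 N or contact force between any of the fingers, the arm and pad above 2 N).
It fails at once if the robot touches the clamped jar (over 2 N) (contact force between any of the fingers, the arm and jar above 2 N).
It fails at once if a bystander is moved by more than 30 mm (distance of any of spare_jar, funnel, scoop, saucer, salt_tin, spoon from where it was at the start of the episode above 0.03 m).
It fails at once if the lamp switch is flipped (value of joint lamp_switch above 0.3 rad).
It also fails if it takes over 58 s, if anything falls off the work surface, if the arm or the gripper's body presses on something with over 40 N, if the wrist force passes 120 N, or if a joint passes its speed limit or range.

## Robot

A 7-joint arm with a two-finger parallel gripper is mounted at the origin on the work surface. World frame = base frame: x ahead of the robot, y to its left, z up, the work surface at z = 0. Lengths are in m, angles in rad, forces in N, time in s.
With the tool pointing down it reaches from about 0.4 to 0.85 m from the base axis. Payload 4.5 kg.
Tool frame: the origin (TCP) lies on the centre line of the jaws, within the pads' length; the fingertips stand r.tip_extent ahead of it and the grasp point (between the pads) is the TCP (r.tip_extent is the distance from the TCP to the fingertips, in m); z points along the fingers, y is the line along which they close (so a half turn about z gives the same grasp; the last joint's range is limited). The gripper opens to 88 mm and grips with 3 to 60 N. Pads are 18 mm wide; open, the fingers measure 123 mm over their backs; the gripper's body (75 mm by 187 mm) begins 45 mm behind the grasp point.
Start: joints at [1.252, 0.689, -0.195, 1.565, 0.157, 0.902, -0.215], TCP at [0.216, -0.587, 0.258] pointing down, gripper open.
Joint ranges: [-3.01, 3.01], [-0.46, 2.08], [-1.47, 1.51], [0.13, 2.56], [-1, 4.14], [0.04, 2.09], [-2.66, 2.66]. Speed limits (rad/s): [2.57, 2.57, 3.14, 3.14, 3.14, 3.14, 3.14].

## Interface

Orientations are given as a unit quaternion [x, y, z, w].
In Python, from plant import sensors, vision, finish_job, r gives the robot as it stands. The module is installed in compiled form; this text tells all that it offers.
- The arm moves only by the tool step_arm, never from a script. Its argument "steps" is a list of rows, each a list of 2 entries, a list of its own where there are three numbers: the shift along the tool's x, y, z in cm, then the turn, a rotation vector about the tool's x, y, z in degrees. A call has 1 to 12 rows; each row shifts and turns the commanded pose from where the row before left it, along the tool's axes as they then stand; what a row does not reach is not made up. A row lasts 1/8 s, in which the tool goes at most 62.5 mm and 10.7 degrees, less where a joint would pass 70% of its speed; a pose out of reach is approached as far as the arm can. A call with a gripper value outside its range is refused whole. "claw" is the opening, from -1 (shut) to 1 (fully open), set as the call begins (left out, the last holds). The fingers move at their own pace and stop on an object; "grip_force" is the grip in N (left out, the last holds). Time passes only in rows, so rows that do not move let the fingers close. It gives the time, the measured TCP pose, the force, the opening and the grip force at its end, in the units of the state.
- sensors.get_state(): the state, without advancing time (a new reading comes with each control period).
- vision.snapshot(name): name is "scene" or "side" or "wrist"; returns a dict with "img" (480x640x3 uint8, red, green, blue), "fx", "fy", "cx", "cy" (pixels), "k1" (the pictures are not rectified: a ray, as slopes to the right and down, at radius r is drawn at 1 + k1 r^2 times it, then the intrinsics apply), "position" and "rotation" of the camera in the world. Camera axes: x right, y down, z forward; pixel columns grow to the right and rows downward; lengths in m; the calibration is good to about 2 mm. A picture is of the moment at which its call begins. There is no depth.
- finish_job(): hands the job in; it is judged then, once.
The state is a dict: "clock": time; "q": joint angles; "qd": joint speeds; "joint_torque": joint torques, N m; "tool_pos": TCP position; "eef_rot": TCP orientation; "contact_force": force on the tool from outside, world axes, zero at the start; "moment": the same for the moment, N m; "opening": opening from 0.0 (shut) to 1.0 (fully open); "finger_force": force on a finger pad.
Only numpy, scipy, OpenCV 4.12 (cv2) and the standard library are available. Lean on these libraries where they do the work, as an engineer would, in place of code of your own. Each camera call takes 0.05 s, during which the arm holds its last target. There are 200 camera calls.

## Working session

There is one attempt and no reset: what is moved stays moved. The work goes in short steps, Python scripts to look and compute and a tool call to move; the robot and the scene stay as the last step left them, time stands still between calls to the robot, and variables do not carry over. Pictures are saved under pics/ and viewed, at most 10 in all, crops included, and the job is handed in when it is done.

Besides the shell and the picture viewer there is one more tool, called after "Request:" by a JSON object that holds its "api" and its "payload", one argument or row to a line. step_arm: Moves the arm, as the interface text tells. Its arguments: {"type":"object","properties":{"steps":{"type":"array"},"claw":{"type":"number"},"grip_force":{"type":"number"}},"required":["steps"]}

```bash
mkdir -p pics
cat > h.py <<'E'
import numpy as np, cv2
from plant import sensors, vision, finish_job, r
from scipy.spatial.transform import Rotation as R
def rot(s):
    a=np.array(s["rotation"],float)
    return a if a.shape==(3,3) else R.from_quat(a).as_matrix()
def ray(s,u,v):
    x=(u-s["cx"])/s["fx"]; y=(v-s["cy"])/s["fy"]
    rd=np.hypot(x,y); q=rd
    for _ in range(20): q=rd/(1+s["k1"]*q*q)
    k=q/rd if rd>0 else 1
    return np.array(s["position"]), rot(s)@np.array([x*k,y*k,1])
def onz(s,u,v,z):
    p,d=ray(s,u,v); return p+d*(z-p[2])/d[2]
def proj(s,P):
    c=rot(s).T@(np.array(P)-np.array(s["position"])); x,y=c[0]/c[2],c[1]/c[2]
    f=1+s["k1"]*(x*x+y*y); return s["fx"]*x*f+s["cx"], s["fy"]*y*f+s["cy"]
def tri(s1,a,s2,b):
    p,d=ray(s1,*a); q,e=ray(s2,*b); t=np.linalg.lstsq(np.c_[d,-e],q-p,rcond=None)[0]
    A=p+t[0]*d;B=q+t[1]*e; return (A+B)/2,np.linalg.norm(A-B)
def save(s,n): cv2.imwrite("pics/"+n,s["img"][:,:,::-1])
import pickle
E
python3 - <<'E'
from h import *
for n in ("scene","side","wrist"):
    s=vision.snapshot(n); save(s,n+"0.png"); pickle.dump(s,open(n+"0.pkl","wb"))
    print(n,s["position"],rot(s)[:,2],s["fx"],s["k1"])
st=sensors.get_state(); print(st["tool_pos"],st["eef_rot"],st["opening"],st["clock"],r.tip_extent)
E
```

```text
scene [0.9114781  0.69243653 0.75024676] [-0.37431323 -0.70987767 -0.5966266 ] 459.1103460122352 -0.043442616591097785
side [-0.08337211  0.58406173  1.18185334] [ 0.44000063 -0.44837438 -0.77804876] 603.8262906330266 -0.06982897204685114
wrist [ 0.28574686 -0.56079646  0.38321724] [-0.2742153  -0.10014719 -0.9564395 ] 336.61861979969336 -0.0643233222441141
[ 0.21575749 -0.58610252  0.25712964] [ 9.84475439e-01  1.75521090e-01 -1.81111811e-04 -6.52024152e-04] 1.0008370067092214 0.15 0.019
```

View pics/scene0.png

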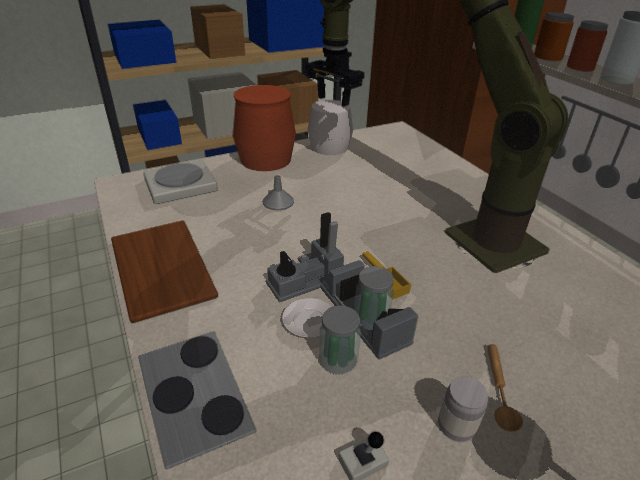

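View pics/side0.png

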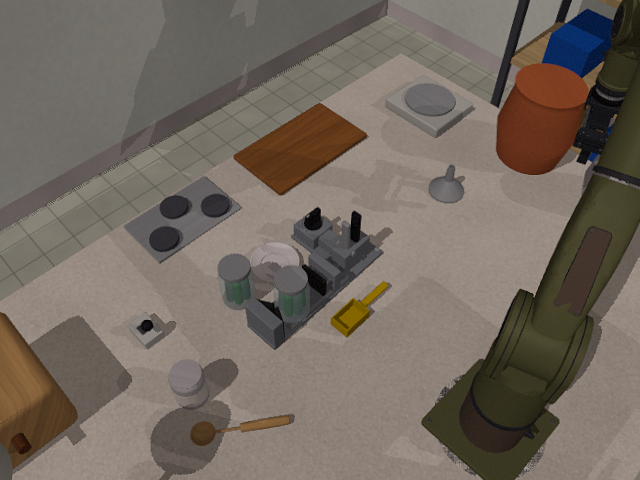

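The vise stands mid-table. In scene, the handle top is near (325,214) and the knob near (285,262). In side, the handle is near (356,213) and the knob near (313,217). I'll zoom in for precise pixels.

Run:
```python
from h import *
a=pickle.load(open("scene0.pkl","rb"))["img"][200:360,260:420]
b=pickle.load(open("side0.pkl","rb"))["img"][195:355,240:400]
o=np.hstack([cv2.resize(i,(400,400),interpolation=cv2.INTER_CUBIC) for i in (a,b)])
o=cv2.convertScaleAbs(o,alpha=1.5,beta=20)
cv2.imwrite("pics/zoom0.png",o[:,:,::-1])
```

```text
(no output)
```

View pics/zoom0.png

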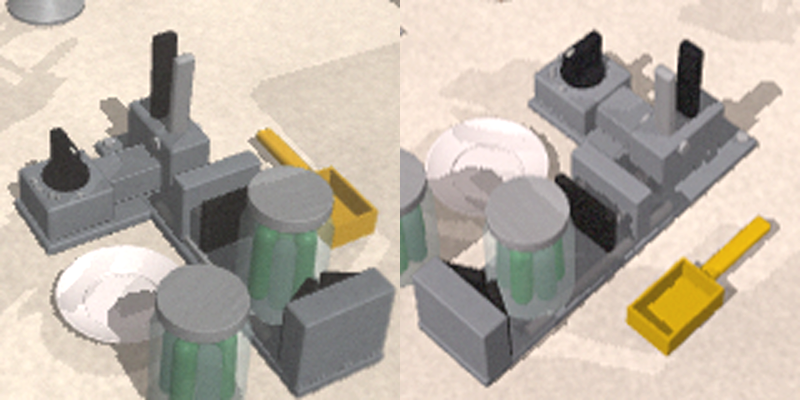

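Handle and trigger tops, knob and base plate edge are all clear in both views. Triangulating those now.

Run:
```python
from h import *
a=pickle.load(open("scene0.pkl","rb"));b=pickle.load(open("side0.pkl","rb"))
S=lambda x,y:(260+x/2.5,200+y/2.5)
D=lambda x,y:(240+(x-400)/2.5,195+y/2.5)
for n,p,q in [("handle",(165,36),(691,45)),("trig",(184,58),(666,71)),("knobtop",(58,133),(591,35)),("jarlid",(290,199),(527,211))]:
    print(n,*tri(a,S(*p),b,D(*q)))
# on planes
H=onz(b,*D(691,45),.166);print("H side",H,"scene",onz(a,*S(165,36),.166))
print("T", onz(b,*D(666,71),.164),onz(a,*S(184,58),.164))
print("jar",onz(b,*D(527,208),.132),onz(a,*S(290,196),.132))
p1=onz(b,*D(755,143),.012);p2=onz(b,*D(490,383),.006);print("edge",p1,p2)
for p,q in (((98,378),(0,0)),):pass
d=p1-p2;print(np.degrees(np.arctan2(-d[1],-d[0])),np.linalg.norm(d[:2]))
```

```text
handle [ 0.48732275 -0.10040842  0.16770562] 0.0023658158204318937
trig [ 0.48481156 -0.06623281  0.16273061] 0.0012613601223724338
knobtop [ 0.6019136  -0.08798686  0.09886225] 0.0005067789655177419
jarlid [0.47733694 0.10897442 0.12815299] 0.0021598264394453973
H side [ 0.48913741 -0.10287647  0.166     ] scene [ 0.4862247  -0.10088358  0.166     ]
T [ 0.48454704 -0.06611233  0.164     ] [ 0.48580377 -0.06364461  0.164     ]
jar [0.47820183 0.10750844 0.132     ] [0.47807434 0.11076749 0.132     ]
edge [ 0.44477018 -0.1599006   0.012     ] [0.43091276 0.19968017 0.006     ]
92.2069566378643 0.35984768646115894
```

Request:
{"api": "step_arm", "payload": {
  "steps": [
    [[4.4, -2.8, 0], [0, 0, 0]],
    [[4.4, -2.8, 0], [0, 0, 0]],
    [[4.4, -2.8, 0], [0, 0, 0]],
    [[4.4, -2.8, 0], [0, 0, 0]],
    [[4.4, -2.8, 0], [0, 0, 0]],
    [[4.4, -2.8, 0], [0, 0, 0]],
    [[4.4, -2.8, 0], [0, 0, 0]],
    [[4.4, -2.8, 0], [0, 0, 0]],
    [[4.4, -2.8, 0], [0, 0, 0]],
    [[4.4, -2.8, 0], [0, 0, 0]],
    [[4.4, -2.8, 0], [0, 0, 0]],
    [[4.4, -2.8, 0], [0, 0, 0]]
  ],
  "claw": 1
}}

```text
clock: 1.65
tool_pos: [0.5961, -0.0873, 0.2575]
eef_rot: [0.984, 0.176, -0.0, 0.0]
contact_force: [0.9, -1.1, 0.3]
opening: 0.999
finger_force: 0.0
```

Run:
```python
from h import *
st=sensors.get_state(); print(st["tool_pos"],R.from_quat(st["eef_rot"]).as_matrix().round(3).tolist(),st["q"],st["clock"])
s=vision.snapshot("wrist"); save(s,"w1.png"); pickle.dump(s,open("w1.pkl","wb"))
```

```text
[ 0.59607739 -0.08734325  0.25749707] [[0.938, 0.346, -0.0], [0.346, -0.938, -0.0], [-0.001, 0.0, -1.0]] [ 0.14144304  0.65608297 -0.12673709  1.63869294  0.10281362  0.85379142
 -1.24488071] 1.65
```

View pics/w1.png

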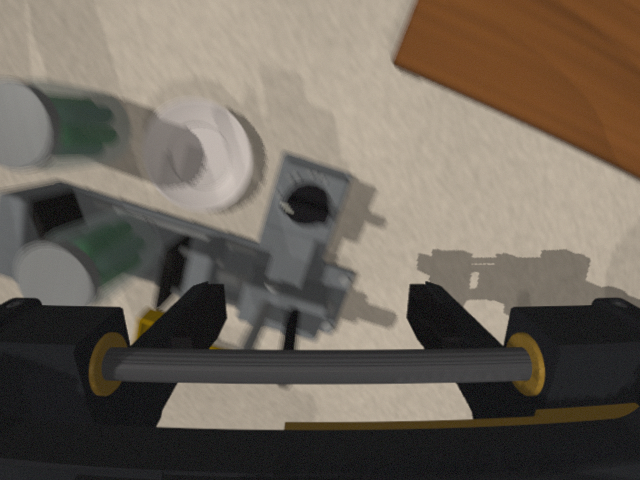

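The wrist view shows the knob at about (306,205), with its white pointer on the left at (285,210), towards the jar. The picture is slightly motion-blurred, so I'll take a sharper one.

Run:
```python
from h import *
s=vision.snapshot("wrist"); s=vision.snapshot("wrist"); pickle.dump(s,open("w1.pkl","wb"))
o=cv2.resize(s["img"][140:400,220:420],None,fx=3,fy=3,interpolation=cv2.INTER_CUBIC)[:600]
cv2.imwrite("pics/w1z.png",cv2.convertScaleAbs(o,alpha=1.8,beta=20)[:,:,::-1])
```

```text
(no output)
```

View pics/w1z.png

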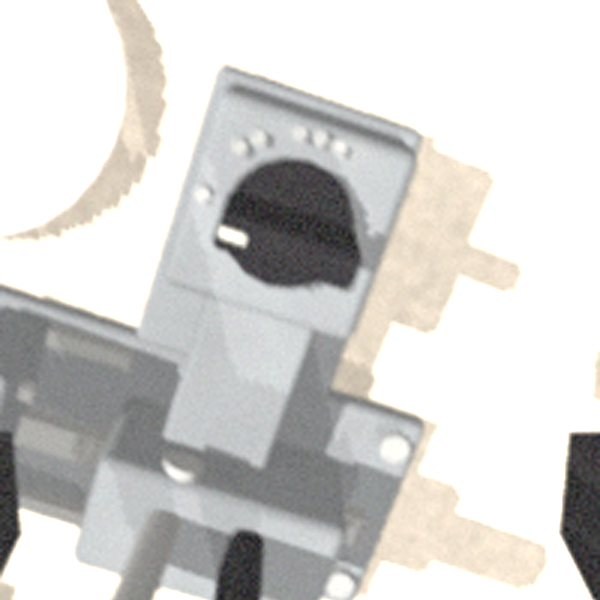

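Run:
```python
from h import *
s=pickle.load(open("w1.pkl","rb"));W=lambda x,y:(220+x/3,140+y/3)
for n,p,z in [("ptr",(232,236),.096),("ptrtip",(217,233),.096),("barend",(354,272),.096),("foot",(293,220),.06),("handle",(247,537),.166),("trig",(162,519),.164),("boxc1",(227,88),.052),("boxc2",(413,140),.052)]: print(n,onz(s,*W(*p),z))
o=np.array([.487,-.092])
for yaw in (92.2,92.6):
  c,t=np.cos(np.radians(yaw)),np.sin(np.radians(yaw));M=np.array([[c,-t],[t,c]])
  for n,x in dict(knob=(.012,-.115),box1=(.047,-.15),box2=(-.023,-.15),hand=(-.009,0),plateA=(.3,-.045)).items(): print(yaw,n,o+M@np.array(x))
```

```text
ptr [ 0.59913884 -0.06252343  0.096     ]
ptrtip [ 0.59842236 -0.05811768  0.096     ]
barend [ 0.60174002 -0.09991285  0.096     ]
foot [ 0.60270231 -0.08027176  0.06      ]
handle [ 0.5465817  -0.08967865  0.166     ]
trig [ 0.54265187 -0.06888381  0.164     ]
boxc1 [ 0.63428052 -0.04532919  0.052     ]
boxc2 [ 0.64022265 -0.10813279  0.052     ]
92.2 knob [ 0.60145458 -0.07559425]
92.2 box1 [ 0.63508521 -0.03927647]
92.2 box2 [ 0.63777236 -0.10922488]
92.2 hand [ 0.48734549 -0.10099337]
92.2 plateA [0.52045049 0.20950633]
92.6 knob [ 0.60133726 -0.07479561]
92.6 box1 [ 0.63471353 -0.03824394]
92.6 box2 [ 0.63788893 -0.10817187]
92.6 hand [ 0.48740827 -0.10099074]
92.6 plateA [0.51834478 0.20973251]
```

Request:
{"api": "step_arm", "payload": {
  "steps": [
    [[0.7, -0.6, 0], [0, 0, -10.4]],
    [[0, 0, 1], [0, 0, -10.4]],
    [[0, 0, 1], [0, 0, -10.4]],
    [[0, 0, 1], [0, 0, -10.4]],
    [[0, 0, 1], [0, 0, -10.4]],
    [[0, 0, 1], [0, 0, -10.4]],
    [[0, 0, 1], [0, 0, -10.4]],
    [[0, 0, 2], [0, 0, 0]],
    [[0, 0, 0], [0, 0, 0]]
  ],
  "claw": 0.2,
  "grip_force": 15
}}

```text
clock: 2.92
tool_pos: [0.5979, -0.0828, 0.1763]
eef_rot: [0.689, 0.725, -0.002, -0.001]
contact_force: [-1.0, -0.8, 0.0]
opening: 0.602
finger_force: 0.0
```

Run:
```python
from h import *
s=vision.snapshot("wrist"); st=sensors.get_state()
m=R.from_quat(st["eef_rot"]).as_matrix(); print(st["tool_pos"],np.degrees(np.arctan2(m[1,0],m[0,0])),st["q"][6],st["opening"])
save(s,"w2.png")
print(proj(s,(.601,-.079,.096)),proj(s,st["tool_pos"]))
```

```text
[ 0.5988306  -0.08226783  0.17728831] 92.91547521135703 -0.31220393020169973 0.6012946599997949
(np.float64(323.1528348650106), np.float64(251.76332672869688)) (np.float64(320.4188542265584), np.float64(321.7635462590097))
```

View pics/w2.png

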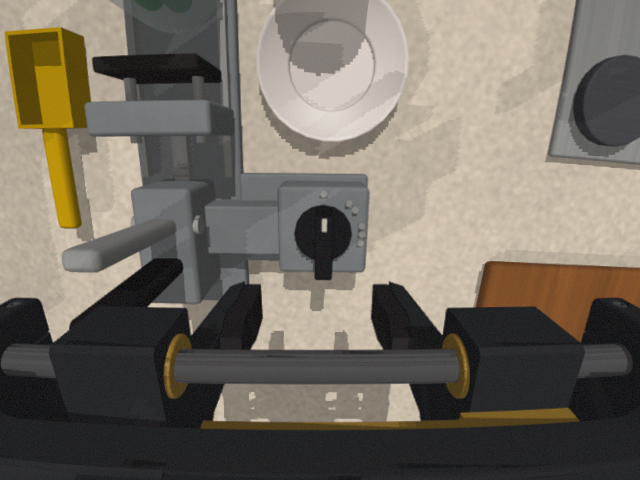

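The bar is upright in the image, with its pointer at (324,224) and far end at (323,275), so the knob is on one stud and aligned with the gripper. I'll grip 10 mm towards the pointer end so the gripper body clears the handle.

Request:
{"api": "step_arm", "payload": {
  "steps": [
    [[1.3, 0.25, 1], [0, 0, 0]],
    [[0, 0, 2.5], [0, 0, 0]],
    [[0, 0, 2.5], [0, 0, 0]],
    [[0, 0, 2.3], [0, 0, 0]],
    [[0, 0, 0], [0, 0, 0]],
    [[0, 0, 0], [0, 0, 0]]
  ]
}}

```text
clock: 3.72
tool_pos: [0.6024, -0.0669, 0.0956]
eef_rot: [0.688, 0.726, 0.001, 0.0]
contact_force: [0.2, 0.5, -0.2]
opening: 0.601
finger_force: 0.0
```

Request:
{"api": "step_arm", "payload": {
  "steps": [
    [[0, 0, 0], [0, 0, 0]],
    [[0, 0, 0], [0, 0, 0]],
    [[0, 0, 0], [0, 0, 0]],
    [[0, 0, 0], [0, 0, 0]]
  ],
  "claw": -1,
  "grip_force": 15
}}

```text
clock: 4.22
tool_pos: [0.6017, -0.0677, 0.0949]
eef_rot: [0.688, 0.725, 0.0, 0.0]
contact_force: [-0.4, 0.2, -0.4]
opening: 0.171
finger_force: 0.0
```

Request:
{"api": "step_arm", "payload": {
  "steps": [
    [[0, 0, 0], [0, 0, 0]],
    [[0, 0, 0], [0, 0, 0]]
  ]
}}

```text
clock: 4.47
tool_pos: [0.6014, -0.0677, 0.0948]
eef_rot: [0.688, 0.725, -0.0, -0.0]
contact_force: [-2.2, 0.2, 1.8]
opening: 0.134
finger_force: 15.0
```

Request:
{"api": "step_arm", "payload": {
  "steps": [
    [[-0.01, 0.16, 0], [0, 0, 9.2]],
    [[-0.01, 0.16, 0], [0, 0, 9.2]],
    [[-0.01, 0.16, 0], [0, 0, 9.2]],
    [[-0.01, 0.16, 0], [0, 0, 9.2]],
    [[-0.01, 0.16, 0], [0, 0, 9.2]],
    [[0, 0, 0], [0, 0, 0]],
    [[0, 0, 0], [0, 0, 0]]
  ]
}}

```text
clock: 5.35
tool_pos: [0.6078, -0.0708, 0.0945]
eef_rot: [0.917, 0.399, -0.001, 0.0]
contact_force: [-5.4, -1.0, 3.4]
opening: 0.138
finger_force: 15.0
```

Request:
{"api": "step_arm", "payload": {
  "steps": [
    [[0, 0, 0], [0, 0, 0]],
    [[0, 0, 0], [0, 0, 0]],
    [[0, 0, -2], [0, 0, 0]],
    [[0, 0, -4], [0, 0, 0]],
    [[0, 0, -5], [0, 0, 0]],
    [[0, 0, -3], [0, 0, 8.8]],
    [[0, 0, -2], [0, 0, 8.8]],
    [[0, 0, 0], [0, 0, 8.8]],
    [[0, 0, 0], [0, 0, 8.8]],
    [[0, 0, 0], [0, 0, 8.8]]
  ],
  "claw": 0.75
}}

```text
clock: 6.6
tool_pos: [0.6096, -0.0698, 0.2549]
eef_rot: [1.0, 0.024, 0.001, -0.0]
contact_force: [0.3, 0.1, 0.3]
opening: 0.874
finger_force: 0.0
```

Run:
```python
from h import *
s=vision.snapshot("wrist");s=vision.snapshot("wrist"); st=sensors.get_state()
m=R.from_quat(st["eef_rot"]).as_matrix(); print(st["tool_pos"],np.degrees(np.arctan2(m[1,0],m[0,0])),st["q"][6],st["opening"])
d=vision.snapshot("scene");e=vision.snapshot("side");pickle.dump((s,d,e),open("w3.pkl","wb"))
for c in ((.4875,-.101,.166),(.485,-.066,.164)): print(proj(s,c),proj(e,c))
o=np.hstack([cv2.resize(s["img"],(480,360)),cv2.resize(e["img"][180:330,260:393],(319,360),interpolation=cv2.INTER_CUBIC)])
cv2.imwrite("pics/w3.png",cv2.convertScaleAbs(o,alpha=1.4,beta=10)[:,:,::-1])
```

```text
[ 0.6094731  -0.06972979  0.25478007] 3.025403838204023 -1.4879141105377203 0.8762229361433576
(np.float64(347.9188656644674), np.float64(399.33360687550464)) (np.float64(356.3533876775821), np.float64(213.83606435501454))
(np.float64(303.8708511534859), np.float64(398.5413854956119)) (np.float64(346.2174326218549), np.float64(223.31382046563135))
```

View pics/w3.png

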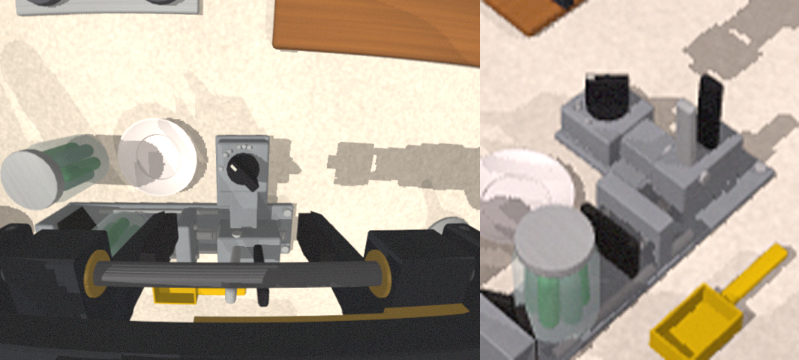

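The knob's pointer now aims up-left at the two-stud mark, and handle and trigger sit where predicted. Next I move over the grip.

Request:
{"api": "step_arm", "payload": {
  "steps": [
    [[-4.1, 0.6, 0], [0, 0, 0]],
    [[-4.1, 0.6, 0], [0, 0, 0]],
    [[-4.1, 0.6, 0], [0, 0, 0]],
    [[0, 0, 0], [0, 0, 0]],
    [[0, 0, 2], [0, 0, 0]],
    [[0, 0, 2.5], [0, 0, 0]],
    [[0, 0, 2.5], [0, 0, 0]],
    [[0, 0, 2.5], [0, 0, 0]],
    [[0, 0, 2.3], [0, 0, 0]],
    [[0, 0, 0], [0, 0, 0]]
  ]
}}

```text
clock: 8.05
tool_pos: [0.4875, -0.0941, 0.1355]
eef_rot: [1.0, 0.027, -0.001, -0.0]
contact_force: [-0.1, 0.5, 0.6]
opening: 0.878
finger_force: 0.0
```

Run:
```python
from h import *
s=vision.snapshot("wrist");e=vision.snapshot("side");st=sensors.get_state();print(st["tool_pos"],st["contact_force"])
c=cv2.resize(e["img"][180:330,260:393],(425,480),interpolation=cv2.INTER_CUBIC)
o=np.hstack([cv2.resize(s["img"][:,160:480],(320,480)),c])
cv2.imwrite("pics/w4.png",cv2.convertScaleAbs(o,alpha=1.4,beta=10)[:,:,::-1])
```

```text
[ 0.48820038 -0.0944453   0.13701839] [0.04401702 0.65155085 1.06587055]
```

View pics/w4.png

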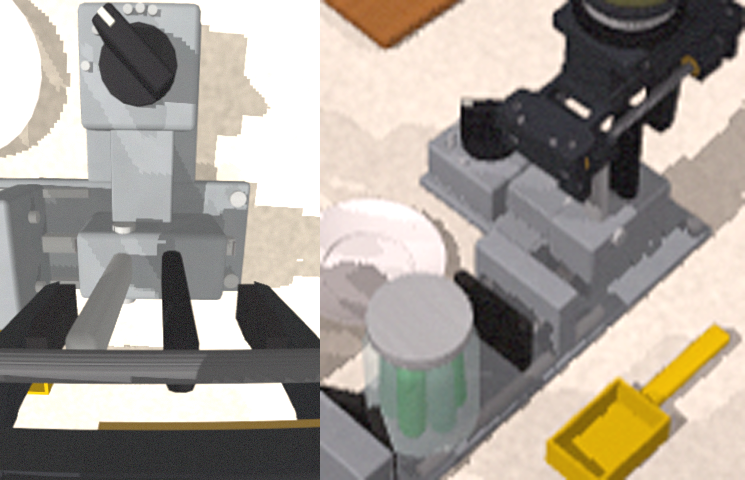

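Handle and trigger stand between the open fingers, and the jaw is still well short of the jar. First stroke.

```bash
cat > snap.py <<'E'
from h import *
import sys
d={n:vision.snapshot(n) for n in ("side","scene")}
pickle.dump(d,open(f"f{sys.argv[1]}.pkl","wb"))
E
python3 snap.py 0
```

```text
(no output)
```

Request:
{"api": "step_arm", "payload": {
  "steps": [
    [[0, 0, 0], [0, 0, 0]],
    [[0, 0, 0], [0, 0, 0]],
    [[0, 0, 0], [0, 0, 0]],
    [[0, 0, 0], [0, 0, 0]],
    [[0, 0, 0], [0, 0, 0]],
    [[0, 0, 0], [0, 0, 0]],
    [[0, 0, 0], [0, 0, 0]],
    [[0, 0, 0], [0, 0, 0]]
  ],
  "claw": -1,
  "grip_force": 30
}}

```text
clock: 9.25
tool_pos: [0.4877, -0.093, 0.1374]
eef_rot: [1.0, 0.027, 0.001, -0.001]
contact_force: [-0.3, 5.1, 7.6]
opening: 0.353
finger_force: 30.6
```

Request:
{"api": "step_arm", "payload": {
  "steps": [
    [[0, 0, 0], [0, 0, 0]],
    [[0, 0, 0], [0, 0, 0]],
    [[0, 0, 0], [0, 0, 0]],
    [[0, 0, 0], [0, 0, 0]],
    [[0, 0, 0], [0, 0, 0]],
    [[0, 0, 0], [0, 0, 0]]
  ],
  "claw": 0.6
}}

```text
clock: 10.0
tool_pos: [0.487, -0.095, 0.1367]
eef_rot: [1.0, 0.026, -0.0, 0.0]
contact_force: [0.2, -0.2, -0.8]
opening: 0.796
finger_force: 0.0
```

Request:
{"api": "step_arm", "payload": {
  "steps": [
    [[0, 0, 0], [0, 0, 0]],
    [[0, 0, 0], [0, 0, 0]],
    [[0, 0, 0], [0, 0, 0]],
    [[0, 0, 0], [0, 0, 0]],
    [[0, 0, 0], [0, 0, 0]],
    [[0, 0, 0], [0, 0, 0]],
    [[0, 0, 0], [0, 0, 0]],
    [[0, 0, 0], [0, 0, 0]]
  ],
  "claw": -1
}}

```text
clock: 11.0
tool_pos: [0.4871, -0.093, 0.137]
eef_rot: [1.0, 0.027, -0.0, -0.001]
contact_force: [-2.1, 4.9, 5.8]
opening: 0.357
finger_force: 30.6
```

```bash
python3 snap.py 1
cat > track.py <<'E'
from h import *
import sys
k=int(sys.argv[1]); O=np.array([.487,-.094,0]); y=np.radians(93); U=np.array([np.cos(y),np.sin(y),0]); V=np.array([-U[1],U[0],0])
F=[pickle.load(open(f"f{i}.pkl","rb")) for i in range(k+1)]
for n in ("side","scene"):
    s=F[0][n]; g=[cv2.cvtColor(f[n]["img"],cv2.COLOR_RGB2GRAY) for f in F]
    m=np.zeros_like(g[0]); H=[proj(s,O+U*a+V*b+np.array([0,0,z])) for a in(.085,.14) for b in(-.046,.046) for z in(.03,.09)]
    cv2.fillConvexPoly(m,cv2.convexHull(np.array(H,np.float32)).astype(np.int32),255)
    p0=cv2.goodFeaturesToTrack(g[0],40,.02,4,mask=m,blockSize=5); p=p0; ok=np.ones(len(p0),bool); tr=[]
    for i in range(k):
        q,st,_=cv2.calcOpticalFlowPyrLK(g[i],g[i+1],p,None,winSize=(9,9),maxLevel=2)
        back,_,_=cv2.calcOpticalFlowPyrLK(g[i+1],g[i],q,None,winSize=(9,9),maxLevel=2)
        ok&=np.linalg.norm((back-p).reshape(-1,2),axis=1)<.3; p=q
        tr.append(q.reshape(-1,2).copy())
    for j in np.where(ok)[0]:
        a=p0[j,0]; row=[]
        P=onz(s,*a,.078); e=np.array(proj(s,P+U*.01))-np.array(proj(s,P))
        for t in tr: row.append(round(float((t[j]-a)@e/(e@e)*10),1))
        c=P-O
        if row[-1]>2: print(n,a.round(0),"x%.0f y%.0f"%(c@U*1e3,c@V*1e3),int(g[0][int(a[1]),int(a[0])]),row)
E
python3 track.py 1
```

```text
side [323. 294.] x158 y51 9 [11.9]
side [339. 272.] x90 y38 96 [11.6]
side [330. 281.] x122 y40 52 [11.5]
side [331. 289.] x136 y55 64 [9.6]
scene [345. 263.] x77 y6 148 [8.3]
scene [335. 276.] x106 y-38 71 [12.4]
scene [332. 294.] x153 y-74 54 [11.4]
scene [338. 295.] x162 y-64 43 [11.8]
scene [357. 293.] x176 y-25 39 [8.4]
scene [353. 295.] x177 y-36 24 [8.3]
```

Request:
{"api": "step_arm", "payload": {
  "steps": [
    [[0, 0, 0], [0, 0, 0]],
    [[0, 0, 0], [0, 0, 0]],
    [[0, 0, 0], [0, 0, 0]],
    [[0, 0, 0], [0, 0, 0]],
    [[0, 0, 0], [0, 0, 0]],
    [[0, 0, 0], [0, 0, 0]]
  ],
  "claw": 0.6
}}

```text
clock: 11.85
tool_pos: [0.4872, -0.095, 0.1367]
eef_rot: [1.0, 0.026, 0.0, 0.0]
contact_force: [0.9, -0.6, -0.3]
opening: 0.799
finger_force: 0.0
```

Request:
{"api": "step_arm", "payload": {
  "steps": [
    [[0, 0, 0], [0, 0, 0]],
    [[0, 0, 0], [0, 0, 0]],
    [[0, 0, 0], [0, 0, 0]],
    [[0, 0, 0], [0, 0, 0]],
    [[0, 0, 0], [0, 0, 0]],
    [[0, 0, 0], [0, 0, 0]],
    [[0, 0, 0], [0, 0, 0]],
    [[0, 0, 0], [0, 0, 0]]
  ],
  "claw": -1
}}

```text
clock: 12.85
tool_pos: [0.4872, -0.093, 0.137]
eef_rot: [1.0, 0.027, -0.0, -0.001]
contact_force: [-1.0, 5.9, 6.6]
opening: 0.359
finger_force: 30.6
```

```bash
python3 snap.py 2; python3 track.py 2
python3 - <<'E'
from h import *
f=pickle.load(open("f2.pkl","rb"))
a=cv2.resize(f["side"]["img"][225:345,240:360],(400,400),interpolation=cv2.INTER_CUBIC);b=cv2.resize(f["scene"]["img"][230:350,310:430],(400,400),interpolation=cv2.INTER_CUBIC)
cv2.imwrite("pics/p2.png",cv2.convertScaleAbs(np.hstack([a,b]),alpha=1.8,beta=25)[:,:,::-1])
E
```

```text
side [323. 294.] x158 y51 9 [11.9, 17.7]
side [339. 272.] x90 y38 96 [11.6, 17.6]
side [330. 281.] x122 y40 52 [11.5, 16.2]
side [331. 289.] x136 y55 64 [9.6, 14.0]
scene [345. 263.] x77 y6 148 [8.3, 12.7]
scene [356. 276.] x128 y4 22 [1.8, 4.0]
scene [335. 276.] x106 y-38 71 [12.4, 18.4]
scene [332. 294.] x153 y-74 54 [11.4, 16.4]
scene [338. 295.] x162 y-64 43 [11.8, 16.8]
scene [357. 293.] x176 y-25 39 [8.4, 12.6]
scene [353. 295.] x177 y-36 24 [8.3, 12.5]
```

View pics/p2.png

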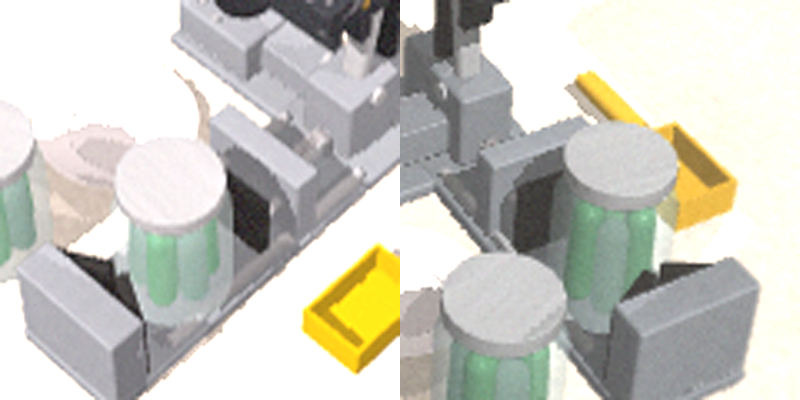

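The pad is now close behind the jar in both views, with its gap still open. The tracks show about 6 mm per stroke. I'll add tracking of the jar lid and continue one stroke at a time.

```bash
cat >> track.py <<'E'
for n in ("side","scene"):
    s=F[0][n]; g=[cv2.cvtColor(f[n]["img"],cv2.COLOR_RGB2GRAY) for f in F]
    C=np.array([.478,.109,.132]); u,v=proj(s,C); e=np.array(proj(s,C+U*.01))-np.array([u,v])
    t=g[0][int(v)-18:int(v)+19,int(u)-20:int(u)+21]; row=[]
    T=[]
    for x in g:
        w=np.float32(x[int(v)-18:int(v)+19,int(u)-20:int(u)+21]); T.append(w)
        d,_=cv2.phaseCorrelate(T[0],w,cv2.createHanningWindow((41,37),cv2.CV_32F)); row.append(round(float(np.array(d)@e/(e@e)*10),1))
    print("lid",n,row)
E
sed -i 's/row\[-1\]>2/a.round(0).tolist() in ([323,294],[339,272],[335,276],[332,294])/' track.py
```

Request:
{"api": "step_arm", "payload": {
  "steps": [
    [[0, 0, 0], [0, 0, 0]],
    [[0, 0, 0], [0, 0, 0]],
    [[0, 0, 0], [0, 0, 0]],
    [[0, 0, 0], [0, 0, 0]],
    [[0, 0, 0], [0, 0, 0]],
    [[0, 0, 0], [0, 0, 0]]
  ],
  "claw": 0.6
}}

```text
clock: 13.7
tool_pos: [0.4872, -0.095, 0.1367]
eef_rot: [1.0, 0.026, 0.0, 0.0]
contact_force: [-0.9, -0.5, 0.2]
opening: 0.801
finger_force: 0.0
```

Request:
{"api": "step_arm", "payload": {
  "steps": [
    [[0, 0, 0], [0, 0, 0]],
    [[0, 0, 0], [0, 0, 0]],
    [[0, 0, 0], [0, 0, 0]],
    [[0, 0, 0], [0, 0, 0]],
    [[0, 0, 0], [0, 0, 0]],
    [[0, 0, 0], [0, 0, 0]],
    [[0, 0, 0], [0, 0, 0]],
    [[0, 0, 0], [0, 0, 0]]
  ],
  "claw": -1
}}

```text
clock: 14.7
tool_pos: [0.4871, -0.093, 0.137]
eef_rot: [1.0, 0.027, -0.0, -0.001]
contact_force: [-0.8, 5.8, 7.3]
opening: 0.361
finger_force: 30.6
```

```bash
python3 snap.py 3; python3 track.py 3
```

```text
side [323. 294.] x158 y51 9 [11.9, 17.7, 23.5]
side [339. 272.] x90 y38 96 [11.6, 17.6, 23.8]
scene [335. 276.] x106 y-38 71 [12.4, 18.4, 24.1]
scene [332. 294.] x153 y-74 54 [11.4, 16.4, 21.9]
lid side [-0.9, 0.6, -0.9, -1.1]
lid scene [0.9, 0.8, 1.1, 0.6]
```

Request:
{"api": "step_arm", "payload": {
  "steps": [
    [[0, 0, 0], [0, 0, 0]],
    [[0, 0, 0], [0, 0, 0]],
    [[0, 0, 0], [0, 0, 0]],
    [[0, 0, 0], [0, 0, 0]],
    [[0, 0, 0], [0, 0, 0]],
    [[0, 0, 0], [0, 0, 0]]
  ],
  "claw": 0.6
}}

```text
clock: 15.55
tool_pos: [0.4872, -0.095, 0.1367]
eef_rot: [1.0, 0.026, 0.0, 0.0]
contact_force: [-0.5, 0.5, -0.1]
opening: 0.804
finger_force: 0.0
```

Request:
{"api": "step_arm", "payload": {
  "steps": [
    [[0, 0, 0], [0, 0, 0]],
    [[0, 0, 0], [0, 0, 0]],
    [[0, 0, 0], [0, 0, 0]],
    [[0, 0, 0], [0, 0, 0]],
    [[0, 0, 0], [0, 0, 0]],
    [[0, 0, 0], [0, 0, 0]],
    [[0, 0, 0], [0, 0, 0]],
    [[0, 0, 0], [0, 0, 0]]
  ],
  "claw": -1
}}

```text
clock: 16.55
tool_pos: [0.4872, -0.093, 0.137]
eef_rot: [1.0, 0.027, -0.0, -0.001]
contact_force: [-0.3, 6.1, 6.2]
opening: 0.359
finger_force: 30.6
```

```bash
python3 snap.py 4; python3 track.py 4
```

```text
side [323. 294.] x158 y51 9 [11.9, 17.7, 23.5, 26.6]
side [339. 272.] x90 y38 96 [11.6, 17.6, 23.8, 29.6]
scene [335. 276.] x106 y-38 71 [12.4, 18.4, 24.1, 29.5]
lid side [-0.9, 0.6, -0.9, -1.1, -0.6]
lid scene [0.9, 0.8, 1.1, 0.6, 1.3]
```

Contact: the pad now lags the jaw by about 3 mm. Another full stroke should bring it to about 6 to 9 mm.

Request:
{"api": "step_arm", "payload": {
  "steps": [
    [[0, 0, 0], [0, 0, 0]],
    [[0, 0, 0], [0, 0, 0]],
    [[0, 0, 0], [0, 0, 0]],
    [[0, 0, 0], [0, 0, 0]],
    [[0, 0, 0], [0, 0, 0]],
    [[0, 0, 0], [0, 0, 0]]
  ],
  "claw": 0.6
}}

```text
clock: 17.4
tool_pos: [0.4872, -0.095, 0.1367]
eef_rot: [1.0, 0.026, 0.0, 0.0]
contact_force: [0.3, 0.2, 1.1]
opening: 0.797
finger_force: 0.0
```

Request:
{"api": "step_arm", "payload": {
  "steps": [
    [[0, 0, 0], [0, 0, 0]],
    [[0, 0, 0], [0, 0, 0]],
    [[0, 0, 0], [0, 0, 0]],
    [[0, 0, 0], [0, 0, 0]],
    [[0, 0, 0], [0, 0, 0]],
    [[0, 0, 0], [0, 0, 0]],
    [[0, 0, 0], [0, 0, 0]],
    [[0, 0, 0], [0, 0, 0]]
  ],
  "claw": -1
}}

```text
clock: 18.4
tool_pos: [0.4872, -0.093, 0.137]
eef_rot: [1.0, 0.027, 0.0, -0.001]
contact_force: [-1.3, 5.3, 6.7]
opening: 0.358
finger_force: 30.6
```

```bash
python3 snap.py 5; python3 track.py 5
python3 - <<'E'
from h import *
a=[]
for i in (3,5):
    f=pickle.load(open(f"f{i}.pkl","rb"))
    a.append(np.vstack([cv2.resize(f["side"]["img"][245:345,240:350],(330,300),interpolation=cv2.INTER_CUBIC),cv2.resize(f["scene"]["img"][245:345,320:430],(330,300),interpolation=cv2.INTER_CUBIC)]))
cv2.imwrite("pics/p5.png",cv2.convertScaleAbs(np.hstack(a),alpha=1.6,beta=25)[:,:,::-1])
E
```

```text
side [323. 294.] x158 y51 9 [11.9, 17.7, 23.5, 26.6, 32.1]
side [339. 272.] x90 y38 96 [11.6, 17.6, 23.8, 29.6, 35.5]
scene [335. 276.] x106 y-38 71 [12.4, 18.4, 24.1, 29.5, 35.6]
lid side [-0.9, 0.6, -0.9, -1.1, -0.6, 3.7]
lid scene [0.9, 0.8, 1.1, 0.6, 1.3, 4.3]
```

View pics/p5.png

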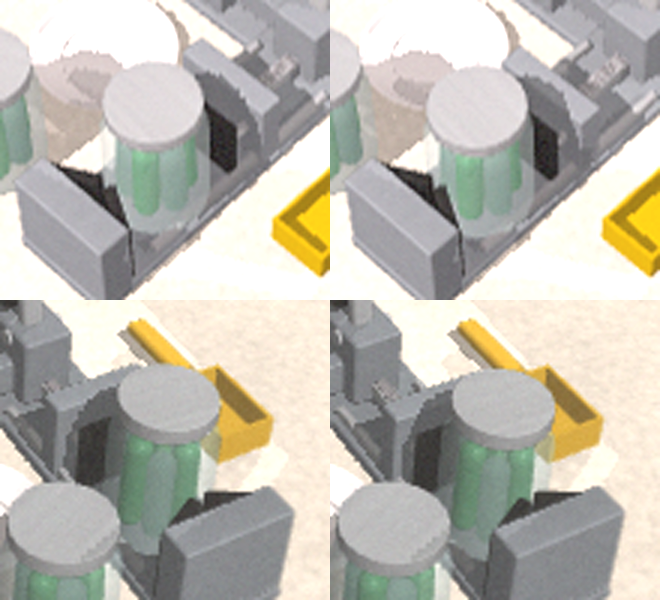

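The jar slid about 5 mm towards the fixed jaw, and pad press is about 3.4 mm. One more full stroke is safe, at most about 9.5 mm.

Request:
{"api": "step_arm", "payload": {
  "steps": [
    [[0, 0, 0], [0, 0, 0]],
    [[0, 0, 0], [0, 0, 0]],
    [[0, 0, 0], [0, 0, 0]],
    [[0, 0, 0], [0, 0, 0]],
    [[0, 0, 0], [0, 0, 0]],
    [[0, 0, 0], [0, 0, 0]]
  ],
  "claw": 0.6
}}

```text
clock: 19.25
tool_pos: [0.4872, -0.095, 0.1367]
eef_rot: [1.0, 0.026, 0.0, 0.0]
contact_force: [-0.2, -0.1, -0.4]
opening: 0.8
finger_force: 0.0
```

Request:
{"api": "step_arm", "payload": {
  "steps": [
    [[0, 0, 0], [0, 0, 0]],
    [[0, 0, 0], [0, 0, 0]],
    [[0, 0, 0], [0, 0, 0]],
    [[0, 0, 0], [0, 0, 0]],
    [[0, 0, 0], [0, 0, 0]],
    [[0, 0, 0], [0, 0, 0]],
    [[0, 0, 0], [0, 0, 0]],
    [[0, 0, 0], [0, 0, 0]]
  ],
  "claw": -1
}}

```text
clock: 20.25
tool_pos: [0.4872, -0.093, 0.1371]
eef_rot: [1.0, 0.027, -0.0, -0.001]
contact_force: [-1.4, 5.1, 6.7]
opening: 0.356
finger_force: 30.6
```

```bash
python3 snap.py 6; python3 track.py 6
```

```text
side [323. 294.] x158 y51 9 [11.9, 17.7, 23.5, 26.6, 32.1, 32.4]
side [339. 272.] x90 y38 96 [11.6, 17.6, 23.8, 29.6, 35.5, 41.3]
scene [335. 276.] x106 y-38 71 [12.4, 18.4, 24.1, 29.5, 35.6, 39.7]
lid side [-0.9, 0.6, -0.9, -1.1, -0.6, 3.7, 3.8]
lid scene [0.9, 0.8, 1.1, 0.6, 1.3, 4.3, 3.8]
```

Pad press is now about 8 to 9 mm, the jar has stopped against the fixed jaw, and the trigger is still squeezed. Handing in.

```bash
python3 -c "
from h import *
print(finish_job())"
```

```text
the job is handed in; nothing more can be done
None
```

The job is handed in, with no verdict shown: the knob is on two studs, the pad is pushed in about 8–9 mm by camera tracking, the jar rests against the fixed jaw, and the gripper is still squeezing the trigger at about 30 N.

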